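# Fit the barrel cover and load its spacers

### The arm

A 7-joint arm with a two-finger parallel gripper is mounted at the origin on the work surface. World frame = base frame: x ahead of the robot, y to its left, z up, the work surface at z = 0. Lengths are in m, angles in rad, forces in N, time in s.
With the tool pointing down it reaches from about 0.425 to 0.875 m from the base axis. Payload 8.4 kg.
Tool frame: the origin (TCP) lies at the very end of the fingers, on their centre line; the grasp point (between the pads) lies 19 mm behind it; z points along the fingers, y is the line along which they close (so a half turn about z gives the same grasp; the last joint's range is limited). The gripper opens to 87 mm and grips with 3 to 60 N. Pads are 19 mm wide; open, the fingers measure 117 mm over their backs; the gripper's body (75 mm by 190 mm) begins 51 mm behind the grasp point.
Start: joints at [1.228, 0.333, 0.04, 1.465, -0.013, 1.343, -0.059], TCP at [0.157, -0.631, 0.189] pointing down, gripper open.
Joint ranges: [-2.58, 2.58], [-0.38, 2.09], [-1.3, 1.39], [0.25, 2.4], [-1.5, 4.64], [0.08, 2.09], [-2.65, 2.65]. Speed limits (rad/s): [2.22, 2.22, 2.79, 2.79, 3.14, 3.14, 3.14].

### API

Orientations are given as a unit quaternion [w, x, y, z].
In Python, from workcell import readout, vision, ctrl gives the robot as it stands.
- The arm moves only by the tool jog_arm, never from a script. Its argument "rows" is a list of rows, each a list of 2 entries, a list of its own where there are three numbers: the shift along the tool's x, y, z scaled (see below), then the turn about the tool's z scaled (see below). A call has 1 to 20 rows; each row shifts and turns the commanded pose from where the row before left it, along the tool's axes as they then stand; what a row does not reach is not made up. The controller multiplies each number of a shift by 0.15 m and each number of a turn by 2 pi rad. A row lasts 1/10 s, in which the tool goes at most 50 mm and 8.59 degrees, less where a joint would pass 70% of its speed; a pose out of reach is approached as far as the arm can. A call with a number of a shift or a turn outside -1 to 1 is refused whole. A call with a gripper value outside its range is refused whole. "hand" is the closure in counts, from 0 (fully open) to 255 (shut), set as the call begins (left out, the last holds). The fingers move at their own pace and stop on an object; "newtons" is the grip in N (left out, the last holds). Time passes only in rows, so rows that do not move let the fingers close. It gives the time, the measured TCP pose, the force, the opening and the grip force at its end, in the units of the state.
- readout.sense(): the state, without advancing time (a new reading comes with each control period).
- vision.capture(name): name is "scene" or "top" or "wrist"; returns a dict with "pixels" (400x640x3 uint8, red, green, blue), "mtx" (3x3 intrinsics, pixels), "rvec" (rotation vector, rad) and "tvec" (3), from world to camera coordinates, as OpenCV has them; the wrist camera has in their place "hand_eye" (4x4, takes a point from camera to tool coordinates, whose origin is the TCP and whose axes are the flange's). Camera axes: x right, y down, z forward; pixel columns grow to the right and rows downward; lengths in m; the calibration is good to about 2 mm. A picture is of the moment at which its call begins: read the wrist's pose just before it. There is no depth.
- ctrl.hand_in(): hands the job in; it is judged then, once.
The state is a dict: "time": time; "qpos": joint angles; "dq": joint speeds; "tau": joint torques, N m; "tcp_pos": TCP position; "orientation": TCP orientation; "force": force on the tool from outside, world axes, zero at the start; "moment": the same for the moment, N m; "gripper_width": opening from 0.0 (shut) to 1.0 (fully open); "grasp_force": force on a finger pad.
Only numpy, scipy, OpenCV 4.12 (cv2) and the standard library are available. Lean on these libraries where they do the work, as an engineer would, in place of code of your own. Each camera call takes 0.05 s, during which the arm holds its last target. There are 200 camera calls.

### The job

Turn the brass cover so that its three holes line up with the studs on the leaning spring barrel, slide it over them until it sits flush on the barrel face, and let go of it. Then drop both loose spacer rings, in either order, into the cover's sleeve so they lie flat in one column, and leave the bell cup, the blued arbor and the walnut case where they are.

Things in the scene. Friction and masses are not known exactly. Their poses are not given: they have to be found in the camera images.
- cover: Loose polished brass cover, 0.28 kg: disc 71 mm across, 8 mm thick, three alike 9 mm through holes on a 24 mm radius 120 degrees apart (any of the three turns fits). On top a round sleeve to grip: 34 mm outside, bore 27 mm, rising 24 mm above the disc, which closes it below. Origin: underside centre; z up through the sleeve, x to hole0. Starts flat on the bench, sleeve up, any yaw.
- hole0 (a point): Centre of the first hole of the cover, at its underside (24 mm along the cover's x).
- hole1 (a point): Centre of the second hole, at the underside, 120 degrees counterclockwise (seen from the sleeve side) from hole0.
- hole2 (a point): Centre of the third hole, at the underside, 240 degrees counterclockwise from hole0.
- sleeve_top (a point): Centre of the open mouth of the cover's sleeve, on its axis, 32 mm above the cover's underside and 24 mm above the bore's floor; axes as the cover's.
- column_mid (a point): Point on the sleeve axis 10 mm above the bore's floor (18 mm above the cover's underside), where two rings stacked in the bore meet.
- hub_face (a point): Centre of the flat upper face of the spring barrel, a steel drum 80 mm across, 30 mm tall, on a fixed green stand (foot 130 x 110 mm). z: barrel axis, square to the face, leaning 25 degrees from vertical towards the robot (give or take 0.3 rad of yaw); x points to stud0, its turn about z varies. 77 mm above the bench. Stiff friction (1.5 N m) holds the barrel: take it as fixed.
- stud0 (a point): Foot of the first stud on the barrel face, 24 mm from hub_face along its x. The three studs stand square to the face, 6 mm in diameter, 11 mm tall, the last 4 mm tapered to 2.4 mm; with the cover fully down they stand 3 mm proud of its disc.
- stud1 (a point): Foot of the second stud, 120 degrees counterclockwise (looking down on the face) from stud0.
- stud2 (a point): Foot of the third stud, 240 degrees counterclockwise from stud0.
- ring_a: Loose steel spacer ring, outside diameter 24 mm, hole 12 mm, 10 mm thick, 26 g, polished. Origin: its very centre, 5 mm above the bench while it lies there flat; z is its axis.
- ring_b: Loose copper-coloured spacer ring, the same size and mass as ring_a. Origin: its very centre, 5 mm above the bench while it lies there flat; z is its axis.
- bell: Bystander: bronze bell cup, a dome 58 mm across and 37 mm high, mouth down on the bench. Origin: centre of its underside.
- arbor: Bystander: blued steel arbor 130 mm long, 16 mm thick at its square blocks, lying across the bench along its own y beyond the stand. Origin: middle of its underside.
- case: Bystander: cracked walnut metronome case, a tapered tower 118 mm square at the foot and 211 mm tall, at the far right of the bench. Origin: centre of its underside.
There are look-alikes about, which are no part of the job. There is more than one size of the part that bears hub_face; the job needs the largest.

How it is judged:
On the way, in this order (a step that is already met when the one before it is completed fails the run):
1. the cover sits flush on the barrel face with the studs through its holes, and is let go (z of cover in the frame of hub_face between -0.0025 and 0.0025 m and angle between the z axis of cover and the z axis of hub_face, either way round below 0.06 rad and angle between cover's own z axis and vertical below 0.8 rad and distance between any of hole0, hole1, hole2 and stud0 below 0.0045 m and contact force between the fingers and cover below 0.1 N), for 0.2 s.
2. one spacer ring lies flat at the bottom of the sleeve (((distance between ring_a and column_mid below 0.0075 m and angle between the z axis of ring_a and the z axis of cover, either way round below 0.15 rad and contact force between the fingers and ring_a below 0.1 N) or (distance between ring_b and column_mid below 0.0075 m and angle between the z axis of ring_b and the z axis of cover, either way round below 0.15 rad and contact force between the fingers and ring_b below 0.1 N))), for 0.2 s.
3. both spacer rings lie in the sleeve as one column (distance between each of ring_a, ring_b and column_mid below 0.0075 m and angle between the z axis of each of ring_a, ring_b and the z axis of cover, either way round below 0.15 rad and contact force between the fingers and ring_a below 0.1 N and contact force between the fingers and ring_b below 0.1 N), for 0.2 s.
At the end, for the whole second after the job is handed in: Cover on the barrel face: underside within 2.5 mm, axes within 0.06 rad, sleeve up, a hole within 4.5 mm of the first stud's foot. Both rings in its bore: centres within 7.5 mm of the column_mid point, axes within 0.15 rad of the cover's. All let go and at rest (under 0.02 m/s) (all of step 1 and all of step 3 and linear speed of each of cover, ring_a, ring_b below 0.02 m/s); the robot touches nothing.
It fails at once if the bell cup is shifted by more than 30 mm (distance of bell from where it was at the start of the episode above 0.03 m).
It fails at once if the blued arbor is shifted by more than 30 mm (distance of arbor from where it was at the start of the episode above 0.03 m).
It fails at once if the walnut case is shifted by more than 30 mm (distance of case from where it was at the start of the episode above 0.03 m).
It also fails if it takes over 66 s, if anything falls off the work surface, if the arm or the gripper's body presses on something with over 40 N, if the wrist force passes 120 N, or if a joint passes its speed limit or range.

## Working session

There is one attempt and no reset: what is moved stays moved. The work goes in short steps, Python scripts to look and compute and a tool call to move; the robot and the scene stay as the last step left them, time stands still between calls to the robot, and variables do not carry over. Pictures are saved under pics/ and viewed, at most 10 in all, crops included, and the job is handed in when it is done.

Besides the shell and the picture viewer there is one more tool, called after ">>>" as a command line: name --argument value ..., lists and objects as JSON in quotes. jog_arm: Moves the arm, as the interface text tells. Shifts and turns lie within -1 to 1; 1 stands for 0.15 m of shift or 2 pi rad of turn. Its arguments: {"type":"object","properties":{"rows":{"type":"array","items":{"type":"array"}},"hand":{"type":"number"},"newtons":{"type":"number"}},"required":["rows"]}

```bash
mkdir -p pics; ls; python3 - <<'E'
from workcell import readout, vision
import cv2,pickle
s=readout.sense();print(s)
for n in("scene","top"):
    c=vision.capture(n);pickle.dump(c,open(n+".pkl","wb"));cv2.imwrite(f"pics/{n}0.png",c["pixels"][:,:,::-1])
    print(n,c["mtx"],c["rvec"],c["tvec"])
E
```

```text
pics
{'time': 0.0, 'qpos': array([ 1.22781942,  0.33388091,  0.03987628,  1.46627133, -0.01340295,
        1.34327097, -0.05847601]), 'dq': array([-0.00155438, -0.00051979,  0.0004228 , -0.00024916, -0.00055976,
        0.00153728,  0.00042332]), 'tau': array([ 1.17653457e-03, -6.56359577e+01,  1.33610319e+00, -4.03803778e+01,
       -5.97294769e-02,  4.46653913e-02,  1.35659207e-04]), 'tcp_pos': array([ 0.15673488, -0.63029349,  0.1882787 ]), 'orientation': array([-7.68475402e-04,  9.92580263e-01,  1.21588692e-01, -1.46272529e-04]), 'force': array([-0.29830643, -0.80801391,  0.06924982]), 'moment': array([ 0.00126893, -0.01081967,  0.02918191]), 'grasp_force': 0.0, 'gripper_width': 0.9981511767984126}
scene [[488.55228076   0.         316.28585134]
 [  0.         488.55228076 200.05348351]
 [  0.           0.           1.        ]] [ 0.69152511  2.75468042 -0.95055324] [ 0.58082601 -0.13901374  1.36116562]
top [[499.00436346   0.         318.01853151]
 [  0.         499.00436346 202.2376232 ]
 [  0.           0.           1.        ]] [ 2.18119637 -2.14892204  0.11176807] [-0.06175322  0.623914    1.10133944]
```

View pics/scene0.png

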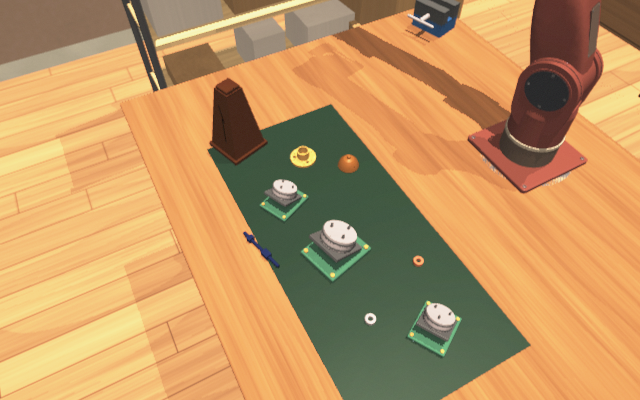

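View pics/top0.png

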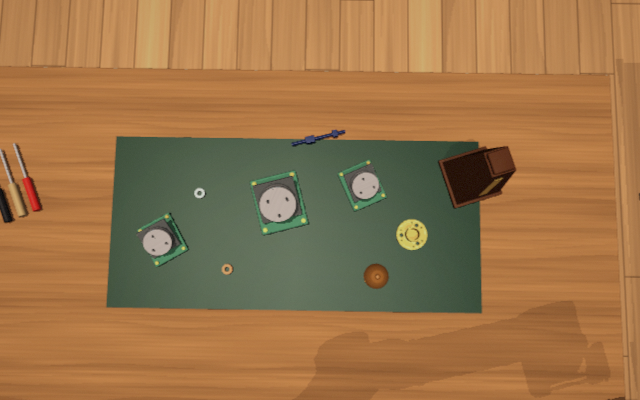

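Candidates in the top view:
- **Barrels:** (278,203) is the largest. (157,241) and (366,185) are smaller look-alikes.
- **Cover:** there is only one, at (412,235).
- **Rings:** steel at (199,193), copper at (227,269).
- **Bystanders:** bell (376,276), arbor (318,138), case (478,178).

I choose the barrel at (278,203) and will check it in a close crop.

```bash
cat > h.py <<'E'
import numpy as np, cv2
from scipy.spatial.transform import Rotation as R
def proj(c,P):
    return cv2.projectPoints(np.float64(P).reshape(-1,3),c["rvec"],c["tvec"],c["mtx"],None)[0][:,0]
def back(c,uv,z):
    Rm=cv2.Rodrigues(c["rvec"])[0];o=-Rm.T@c["tvec"]
    d=Rm.T@np.linalg.inv(c["mtx"])@np.r_[uv,1.];return o+d*(z-o[2])/d[2]
def wristcap(path=None):
    from workcell import readout,vision
    s=readout.sense();c=vision.capture("wrist")
    T=np.eye(4);q=s["orientation"];T[:3,:3]=R.from_quat(q[[1,2,3,0]]).as_matrix();T[:3,3]=s["tcp_pos"]
    W=np.linalg.inv(T@c["hand_eye"])
    c["rvec"]=cv2.Rodrigues(W[:3,:3])[0];c["tvec"]=W[:3,3];c["tcp"]=s["tcp_pos"];c["T"]=T
    if path:cv2.imwrite(path,c["pixels"][:,:,::-1])
    return c
def cmd(s,dst,yaw=None):
    "row totals (scaled) from state s to world dst; yaw = wanted direction of tool x"
    q=s["orientation"];M=R.from_quat(q[[1,2,3,0]]).as_matrix()
    y0=np.arctan2(M[1,0],M[0,0]);print("yaw now",y0,"tcp",s["tcp_pos"])
    if dst is not None: print("shift",np.round(M.T@(np.array(dst)-s["tcp_pos"])/.15,4))
    if yaw is not None: print("turn",round(-(((yaw-y0)+np.pi)%(2*np.pi)-np.pi)/(2*np.pi),4))
E
python3 - <<'E'
from h import *
import pickle
c=pickle.load(open("top.pkl","rb"));p=c["pixels"][:,:,::-1]
for n,uv,z in[("barrel",(278,203),.077),("cover",(412,235),.03),("steel",(199.5,193),.01),("copper",(227,269),.01),("case",(478,178),.1),("bell",(376,276),.02),("b2",(366,185),.06),("b3",(157,241),.06)]:print(n,back(c,uv,z).round(3))
a=cv2.resize(p[163:243,238:318],None,fx=5,fy=5,interpolation=cv2.INTER_CUBIC)
b=cv2.resize(p[195:275,372:452],None,fx=5,fy=5,interpolation=cv2.INTER_CUBIC)
cv2.imwrite("pics/crop1.png",np.hstack([a,b]))
w=wristcap("pics/w0.png");print(w["hand_eye"],w["mtx"])
E
```

```text
barrel [0.617 0.035 0.077]
cover [ 0.554 -0.266  0.03 ]
steel [0.645 0.224 0.01 ]
copper [0.471 0.154 0.01 ]
case [ 0.675 -0.396  0.1  ]
bell [ 0.46  -0.186  0.02 ]
b2 [ 0.662 -0.159  0.06 ]
b3 [0.531 0.301 0.06 ]
[[-2.29419859e-04 -9.63753139e-01 -2.66795491e-01  7.33779530e-02]
 [ 9.99999296e-01 -5.31684934e-04  1.06071255e-03  3.68418465e-04]
 [-1.16411620e-03 -2.66795060e-01  9.63752583e-01 -1.95382850e-01]
 [ 0.00000000e+00  0.00000000e+00  0.00000000e+00  1.00000000e+00]] [[356.46096506   0.         324.64226991]
 [  0.         356.46096506 201.40489727]
 [  0.           0.           1.        ]]
```

View pics/crop1.png

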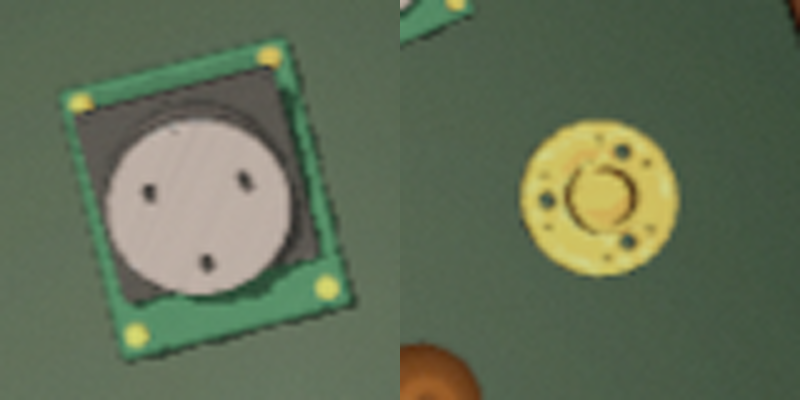

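The crop confirms the choice. The large barrel face is centred at about (278,204), with three dark studs at (268,202), (287,199) and (279,216). The cover's large holes are at (416,225), (401,235) and (417,243).

```bash
python3 - <<'E'
from h import *
from workcell import readout
cmd(readout.sense(),(0.61,0.035,0.135),0.236)
E
```

```text
yaw now 0.24372644637729515 tcp [ 0.15675452 -0.63040591  0.18847624]
shift [ 4.0029 -3.5753  0.3606]
turn 0.0012
```

>>> jog_arm --rows '[[[0.222,-0.199,0],0],[[0.222,-0.199,0],0],[[0.222,-0.199,0],0],[[0.222,-0.199,0],0],[[0.222,-0.199,0],0],[[0.222,-0.199,0],0],[[0.222,-0.199,0],0],[[0.222,-0.199,0],0],[[0.222,-0.199,0],0],[[0.222,-0.199,0],0],[[0.222,-0.199,0],0],[[0.222,-0.199,0],0],[[0.222,-0.199,0],0],[[0.222,-0.199,0],0],[[0.222,-0.199,0],0],[[0.222,-0.199,0],0],[[0.222,-0.199,0],0],[[0.222,-0.199,0],0],[[0,0,0.18],0],[[0,0,0.18],0]]' --hand 0

```text
time: 2.15
tcp_pos: [0.6096, 0.0375, 0.1345]
orientation: [-0.0, 0.992, 0.123, 0.0]
force: [-0.6, -0.7, -0.5]
gripper_width: 1.0
grasp_force: 0.0
```

>>> jog_arm --rows '[[[0,0,0],0],[[0,0,0],0]]'

```text
time: 2.35
tcp_pos: [0.6086, 0.035, 0.1354]
orientation: [-0.0, 0.993, 0.121, -0.0]
force: [0.4, 0.2, 1.1]
gripper_width: 0.997
grasp_force: 0.0
```

```bash
python3 - <<'E'
from h import *
import pickle
w=wristcap();pickle.dump(w,open("wb.pkl","wb"));print(w["tcp"],w["T"][:3,:3].round(3))
print(proj(w,(.617,.035,.077)))
u,v=proj(w,(.617,.035,.077))[0].round().astype(int)
p=w["pixels"][:,:,::-1][max(v-100,0):v+100,max(u-100,0):u+100];print(max(v-100,0),max(u-100,0))
cv2.imwrite("pics/wb.png",cv2.resize(p,None,fx=3,fy=3,interpolation=cv2.INTER_CUBIC))
E
```

```text
[0.60863028 0.03503818 0.13535623] [[ 0.971  0.241 -0.001]
 [ 0.241 -0.971  0.   ]
 [-0.001 -0.    -1.   ]]
[[326.57741083 194.80716173]]
95 227
```

View pics/wb.png

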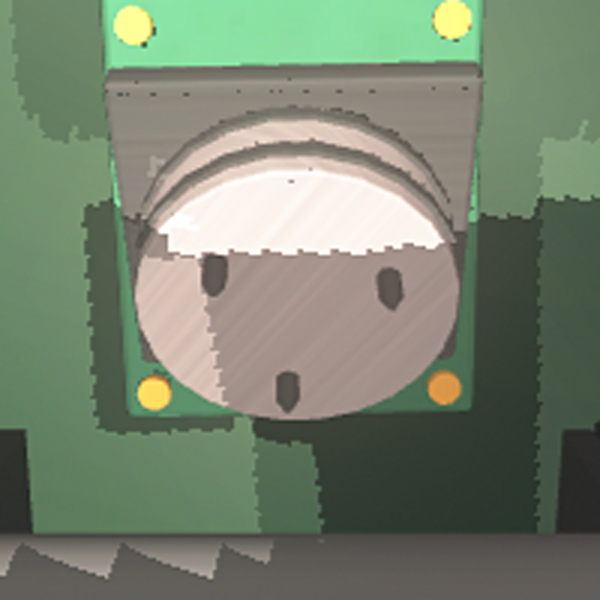

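The wrist picture shows the face outline in the crop: left (135,295), right (459,290), top (300,168), bottom (297,419). The stud feet are at about (214,264), (389,277) and (288,381), and the tips at about (218,291), (393,304) and (288,408). Next I fit the barrel pose.

```bash
cat > fitb.py <<'E'
from h import *
import pickle
from scipy.optimize import least_squares
w=pickle.load(open("wb.pkl","rb"));t=pickle.load(open("top.pkl","rb"))
o=np.array([227,95])
feet=np.array([(214,264),(389,277),(288,381)])/3+o
tips=np.array([(218,291),(393,304),(288,408)])/3+o
ext=np.array([135/3+227,459/3+227,168/3+95,419/3+95])
def frame(yaw,lean,turn):
    return (R.from_euler('z',yaw)*R.from_euler('y',-lean)*R.from_euler('z',turn-yaw)).as_matrix()
A=np.arange(0,2*np.pi,.02)
def pts(p):
    F=frame(p[3],p[4],p[5]);h=p[:3];a=np.array([0,2,4])*np.pi/3
    f=np.c_[np.cos(a),np.sin(a),0*a]*.024
    return h+f@F.T,h+(f+[0,0,.011])@F.T,h+np.c_[np.cos(A),np.sin(A),0*A]@F.T*.04
def res(p,full=False):
    f,q,c=pts(p)
    f,q,c=proj(w,f),proj(w,q),proj(w,c)
    r=np.r_[(f-feet)[ORD].ravel(),(q-tips)[ORD].ravel(),np.array([c[:,0].min(),c[:,0].max(),c[:,1].min(),c[:,1].max()])-ext]
    return np.r_[r,(p[2]-.077)/.001,(p[4]-np.radians(25))/.01]
ORD=slice(None)
best=None
import itertools
F0,T0=feet,tips
for pm in itertools.permutations(range(3)):
    feet=F0[list(pm)];tips=T0[list(pm)]
    for t0 in(0.,1.,2.):
        s=least_squares(res,[.617,.035,.077,.236,.436,t0])
        if best is None or s.cost<best.cost:best=s
E
python3 - <<'E'
from fitb import *
p=best.x;print(p.round(4),best.cost,best.fun.round(2))
np.save("hub.npy",p)
f,q,c=pts(p)
ct=proj(t,c);print("top centre pred",(ct.min(0)+ct.max(0))/2, "tips",proj(t,q),"feet",proj(t,f))
E
```

```text
[ 0.6148  0.0347  0.0767  0.3237  0.436  -3.005 ] 2.261256556190002 [-0.4  -0.89  0.07 -0.61  0.79 -0.3   0.04  0.14  0.36  0.11 -0.86  0.45
 -0.48  0.48  0.32  0.84 -0.31 -0.03]
top centre pred [277.92446705 203.86680329] tips [[279.58200567 215.98953069]
 [287.17025779 199.14282035]
 [267.99787162 201.62149107]] feet [[279.31569942 214.34121385]
 [286.82921474 197.64087065]
 [267.83923515 200.09060969]]
```

```bash
python3 - <<'E'
from h import *
import pickle
w=pickle.load(open("wb.pkl","rb"));t=pickle.load(open("top.pkl","rb"))
for c,a in((w,np.array([(134,25),(453,18),(155,393),(444,388)])/3+[227,95]),(t,np.array([(80,102),(270,56),(136,335),(327,287)])/5+[238,163])):
    P=np.array([back(c,x,.012)[:2] for x in a]);
    for i,j in((0,1),(2,3)):
        d=P[i]-P[j];print(np.arctan2(-d[0],d[1]))
    for i,j in((0,2),(1,3)):
        d=P[i]-P[j];print(' ',np.arctan2(d[1],d[0]))
E
sed -i 's|(p\[4\]-np.radians(25))/.01\]|(p[4]-np.radians(25))/.01,(p[3]-.26)/.005]|' fitb.py
python3 - <<'E'
from fitb import *
p=best.x;print(p.round(4),best.cost,best.fun.round(2));np.save("hub.npy",p)
F=frame(*p[3:]);print(F)
# cover yaw from top
c=t;o=np.array([372,195])
H=np.array([back(c,np.array(x)/5+o,.008)[:2] for x in((222,152),(147,200),(227,241))])
C=H.mean(0);print("cover",C,np.linalg.norm(H-C,axis=1),np.arctan2(*(H-C)[:,::-1].T))
E
```

```text
0.2643749311786108
0.26121517625143026
  0.26263554444306303
  0.25803787671257283
0.2551588930357899
0.2616773966188827
  0.26163136405805715
  0.25948500138924924
[0.6148 0.0347 0.0767 0.2604 0.4356 1.1875] 2.71826243269302 [ 0.73 -0.53 -0.02 -0.96  0.12 -0.34 -1.35  0.21  0.05  0.08  0.    0.43
 -0.25  0.77  0.35  0.79 -0.32 -0.08  0.07]
[[ 0.31983066 -0.85526272 -0.40771807]
 [ 0.91301216  0.39320613 -0.10861737]
 [ 0.25321363 -0.33751239  0.90662464]]
cover [ 0.55574496 -0.26966699] [0.02385511 0.02387542 0.02363046] [-0.47386343  1.63187448 -2.56184048]
```

```bash
python3 - <<'E'
from h import *
from workcell import readout
s=readout.sense();print(s["qpos"])
cmd(s,(0.5557,-0.2697,0.135),-1.395)
E
```

```text
[ 0.32936882  0.34059862 -0.56950394  1.61171447  0.19143349  1.24449869
 -1.6030722 ]
yaw now 0.24320535350294775 tcp [0.60932441 0.03509126 0.13637407]
shift [-0.8363  1.8861  0.0086]
turn 0.2607
```

>>> jog_arm --rows '[[[-0.12,0.27,0],0],[[-0.12,0.27,0],0],[[-0.12,0.27,0],0],[[-0.12,0.27,0],0],[[-0.12,0.27,0],0],[[-0.12,0.27,0],0],[[-0.118,0.265,0],0],[[0,0,0],-0.0217],[[0,0,0],-0.0217],[[0,0,0],-0.0217]]'

```text
time: 3.4
tcp_pos: [0.5557, -0.2705, 0.1374]
orientation: [0.001, 0.947, 0.323, 0.001]
force: [-0.1, 0.3, -0.0]
gripper_width: 1.001
grasp_force: 0.0
```

```bash
python3 - <<'E'
from h import *
from workcell import readout
s=readout.sense();print(s["qpos"])
cmd(s,(0.5557,-0.2697,0.135),1.746)
E
```

```text
[ 0.77232105  0.34037384 -0.48741539  1.5962166   0.16632723  1.24351603
 -0.65838237]
yaw now 0.6569409943796036 tcp [ 0.55574391 -0.27048778  0.13735094]
shift [ 0.003  -0.0044  0.0157]
turn -0.1733
```

>>> jog_arm --rows '[[[0,0,0],-0.0217],[[0,0,0],-0.0217],[[0,0,0],-0.0217],[[0,0,0],-0.0217],[[0,0,0],-0.0217],[[0,0,0],-0.0217],[[0,0,0],-0.0217],[[0,0,0],-0.0217],[[0,0,0],0],[[0,0,0],0],[[0,0,0],0]]'

```text
time: 4.5
tcp_pos: [0.5554, -0.2697, 0.1359]
orientation: [0.001, 0.645, 0.764, 0.0]
force: [0.3, 0.2, -0.3]
gripper_width: 1.002
grasp_force: 0.0
```

```bash
python3 - <<'E'
from h import *
import pickle
w=wristcap();pickle.dump(w,open("wc.pkl","wb"));print(w["tcp"])
u,v=proj(w,(.5557,-.2697,.008))[0].round().astype(int);print(u,v)
p=w["pixels"][:,:,::-1][v-65:v+65,u-65:u+65]
cv2.imwrite("pics/wc.png",cv2.resize(p,None,fx=4,fy=4,interpolation=cv2.INTER_CUBIC))
E
```

```text
[ 0.55539696 -0.26969986  0.13593055]
324 183
```

View pics/wc.png

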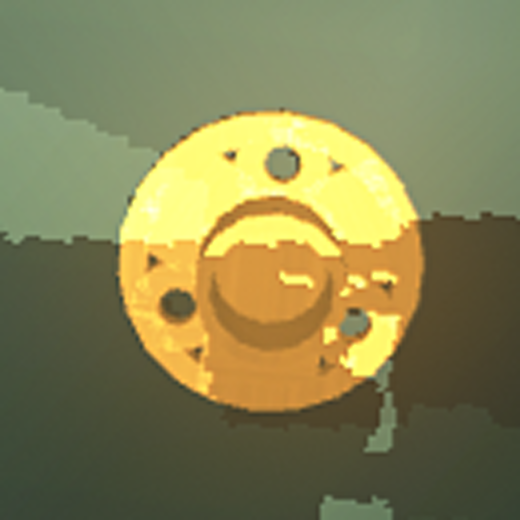

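Cover from close up: holes in the crop are at (283,164), (178,303) and (355,323), and the disc spans x 119–424 and y 110–411.

```bash
python3 - <<'E'
from h import *
import pickle
from workcell import readout
c=pickle.load(open("wc.pkl","rb"));o=np.array([259,118])
H=np.array([back(c,np.array(x)/4+o,.008)[:2] for x in((283,164),(178,303),(355,323))])
C=H.mean(0);a=np.arctan2(*(H-C)[:,::-1].T);print(C,np.linalg.norm(H-C,axis=1),a)
print("disc",back(c,np.array((271.5,260.5))/4+o,.008))
y=np.angle(np.exp(3j*a).mean())/3;print("cover yaw mod",y)
p=np.load("hub.npy");al=p[5]-p[3]
for k in range(6):print((y-al+np.pi/3*k))
cmd(readout.sense(),(*C,.02),None)
E
```

```text
[ 0.55825163 -0.26991498] [0.02353018 0.02385428 0.02409536] [ 1.63503932 -2.57337547 -0.4575858 ]
disc [ 0.55798071 -0.26904747  0.008     ]
cover yaw mod -0.46530637407463754
-1.3924511649453244
-0.34525361374872676
0.7019439374478709
1.7491414886444687
2.796339039841066
3.8435365910376635
yaw now 1.7408667702533236 tcp [ 0.55530381 -0.26956574  0.13569654]
shift [-0.0052  0.0186  0.7713]
```

>>> jog_arm --rows '[[[-0.003,0.018,0.1],-0.0012],[[0,0,0.2],0],[[0,0,0.2],0],[[0,0,0.2],0],[[0,0,0.091],0],[[0,0,0],0],[[0,0,0],0]]'

```text
time: 5.25
tcp_pos: [0.5585, -0.2693, 0.0171]
orientation: [0.0, 0.641, 0.768, 0.0]
force: [0.2, 1.4, -0.3]
gripper_width: 1.002
grasp_force: 0.0
```

>>> jog_arm --rows '[[[0,0,0],0],[[0,0,0],0],[[0,0,0],0],[[0,0,0],0],[[0,0,0],0],[[0,0,0],0],[[0,0,0],0],[[0,0,0],0]]' --hand 255 --newtons 15

```text
time: 6.05
tcp_pos: [0.5578, -0.2694, 0.0165]
orientation: [-0.0, 0.641, 0.768, 0.0]
force: [0.1, -1.1, -0.0]
gripper_width: 0.357
grasp_force: 0.0
```

>>> jog_arm --rows '[[[0,0,0],0],[[0,0,0],0],[[0,0,0],0]]'

```text
time: 6.35
tcp_pos: [0.5579, -0.2694, 0.0165]
orientation: [-0.0, 0.641, 0.768, 0.0]
force: [0.3, -0.5, 0.0]
gripper_width: 0.083
grasp_force: 0.0
```

```bash
python3 - <<'E'
from h import *
w=wristcap()
u,v=proj(w,(.5577,-.2697,.02))[0].round().astype(int);print(u,v)
p=w["pixels"][:,:,::-1][v-100:v+100,u-130:u+130]
cv2.imwrite("pics/wg.png",cv2.resize(p,None,fx=3,fy=3,interpolation=cv2.INTER_CUBIC))
E
```

```text
323 234
```

View pics/wg.png

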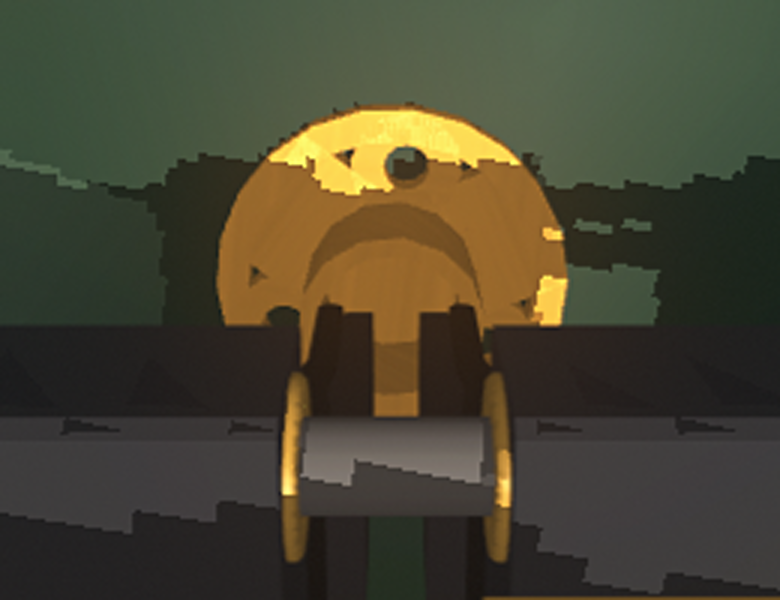

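The fingers closed to 7 mm without touching anything. In the picture their tips, at crop (345,305) and (445,305), are above the sleeve mouth. By perspective, the real finger ends look 15–30 mm above the nominal TCP. I'll open and go down gently, watching the force.

>>> jog_arm --rows '[[[0,0,0],0],[[0,0,0],0],[[0,0,0],0],[[0,0,0],0],[[0,0,0],0],[[0,0,0],0],[[0,0,0],0],[[0,0,0],0],[[0,0,0],0],[[0,0,0],0]]' --hand 0

```text
time: 7.4
tcp_pos: [0.5579, -0.2694, 0.0165]
orientation: [-0.0, 0.641, 0.768, 0.0]
force: [-0.1, 0.5, 0.2]
gripper_width: 0.877
grasp_force: 0.0
```

>>> jog_arm --rows '[[[0,0,0.015],0],[[0,0,0.015],0],[[0,0,0.015],0],[[0,0,0.015],0],[[0,0,0.015],0],[[0,0,0.015],0],[[0,0,0],0]]'

```text
time: 8.1
tcp_pos: [0.5576, -0.2693, 0.0026]
orientation: [-0.0, 0.641, 0.768, -0.0]
force: [0.1, 0.2, -0.7]
gripper_width: 0.996
grasp_force: 0.0
```

```bash
python3 - <<'E'
from h import *
from workcell import vision
import pickle
w=wristcap();c=vision.capture("scene")
P=np.array([w["T"]@[0,s,z,1] for s in(-.05,.05) for z in(0,-.03)])[:,:3];print(proj(c,P).round())
u,v=proj(c,(.557,-.27,.03))[0].astype(int);print(u,v)
p=c["pixels"][:,:,::-1][v-50:v+40,u-50:u+50];a=cv2.resize(p,(400,360),interpolation=cv2.INTER_CUBIC)
b=cv2.resize(w["pixels"][100:400,150:483,::-1],(400,360))
cv2.imwrite("pics/both.png",np.hstack([a,b]))
E
```

```text
Traceback (most recent call last):
  File "h.py", line 4, in proj
    return cv2.projectPoints(np.float64(P).reshape(-1,3),c["rvec"],c["tvec"],c["mtx"],None)[0][:,0]
           ~~~~~~~~~~~~~~~~~^^^^^^^^^^^^^^^^^^^^^^^^^^^^^^^^^^^^^^^^^^^^^^^^^^^^^^^^^^^^^^^
cv2.error: OpenCV(4.12.0) /io/opencv/modules/calib3d/src/calibration_base.cpp:1490: error: (-215:Assertion failed) npoints >= 0 && (depth == CV_32F || depth == CV_64F) in function 'projectPoints'
```

```bash
sed -i 's/np.float64(P).reshape(-1,3)/np.ascontiguousarray(P,dtype=float).reshape(-1,3)/' h.py; python3 - <<'E'
from h import *
from workcell import vision
w=wristcap();c=vision.capture("scene")
P=np.array([w["T"]@[0,s,z,1] for s in(-.05,.05) for z in(0,-.03)])[:,:3]
u,v=proj(c,(.557,-.27,.03))[0].astype(int);print(u,v)
print(((proj(c,P)-[u-50,v-50])*4).round())
p=c["pixels"][:,:,::-1][v-50:v+40,u-50:u+50];a=cv2.resize(p,(400,360),interpolation=cv2.INTER_CUBIC)
b=cv2.resize(w["pixels"][100:400,150:483,::-1],(400,360))
cv2.imwrite("pics/both.png",np.hstack([a,b]))
E
```

```text
302 150
[[259. 197.]
 [258. 166.]
 [143. 264.]
 [141. 233.]]
```

View pics/both.png

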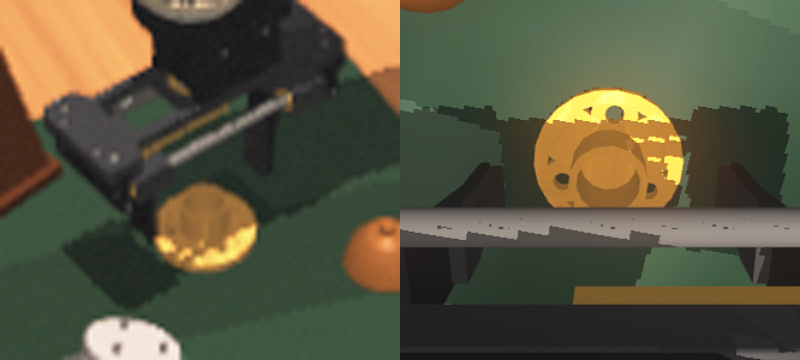

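The scene crop shows the right fingertip at about (262,172). The nominal TCP would project to (259,197), so the tips end about 25–28 mm short of it. I'll probe the bench lightly to pin down the offset.

>>> jog_arm --rows '[[[0,0,0.014],0],[[0,0,0.014],0],[[0,0,0.014],0],[[0,0,0.014],0],[[0,0,0.014],0],[[0,0,0.014],0],[[0,0,0.014],0],[[0,0,0.014],0],[[0,0,0.014],0],[[0,0,0],0]]'

```text
time: 9.3
tcp_pos: [0.5577, -0.2693, -0.0163]
orientation: [-0.0, 0.641, 0.768, -0.0]
force: [-0.3, 0.3, -0.1]
gripper_width: 0.999
grasp_force: 0.0
```

>>> jog_arm --rows '[[[0,0,0.01],0],[[0,0,0.01],0],[[0,0,0.01],0],[[0,0,0],0]]'

```text
time: 9.7
tcp_pos: [0.5577, -0.2693, -0.0207]
orientation: [-0.0, 0.641, 0.768, -0.0]
force: [-0.7, -0.0, 0.3]
gripper_width: 1.002
grasp_force: 0.0
```

>>> jog_arm --rows '[[[0,0,0.01],0],[[0,0,0.01],0],[[0,0,0],0]]'

```text
time: 10.0
tcp_pos: [0.5577, -0.2693, -0.0236]
orientation: [-0.0, 0.641, 0.768, -0.0]
force: [-0.2, 0.2, -0.3]
gripper_width: 0.997
grasp_force: 0.0
```

>>> jog_arm --rows '[[[0,0,0.01],0],[[0,0,0.01],0],[[0,0,0],0]]'

```text
time: 10.3
tcp_pos: [0.5577, -0.2693, -0.0266]
orientation: [-0.0, 0.641, 0.768, -0.0]
force: [-0.7, 0.4, -0.4]
gripper_width: 0.997
grasp_force: 0.0
```

>>> jog_arm --rows '[[[0,0,0.01],0],[[0,0,0],0]]'

```text
time: 10.5
tcp_pos: [0.5578, -0.2693, -0.0281]
orientation: [-0.0, 0.641, 0.768, -0.0]
force: [-0.4, -0.4, -0.4]
gripper_width: 1.001
grasp_force: 0.0
```

>>> jog_arm --rows '[[[0,0,0.01],0],[[0,0,0],0]]'

```text
time: 10.7
tcp_pos: [0.5578, -0.2693, -0.0296]
orientation: [-0.0, 0.641, 0.768, -0.0]
force: [-0.3, -0.6, 0.2]
gripper_width: 0.999
grasp_force: 0.0
```

>>> jog_arm --rows '[[[0,0,0.01],0],[[0,0,0],0]]'

```text
time: 10.9
tcp_pos: [0.5577, -0.2693, -0.0311]
orientation: [-0.0, 0.641, 0.768, -0.0]
force: [0.6, -0.4, 0.0]
gripper_width: 1.001
grasp_force: 0.0
```

>>> jog_arm --rows '[[[0,0,0.01],0],[[0,0,0],0]]'

```text
time: 11.1
tcp_pos: [0.5578, -0.2693, -0.0326]
orientation: [-0.0, 0.641, 0.768, -0.0]
force: [0.1, -0.2, 0.5]
gripper_width: 0.995
grasp_force: 0.0
```

>>> jog_arm --rows '[[[0,0,0.01],0],[[0,0,0],0]]'

```text
time: 11.3
tcp_pos: [0.5579, -0.2694, -0.0329]
orientation: [0.0, 0.641, 0.768, -0.0]
force: [-5.0, 1.1, 10.5]
gripper_width: 1.003
grasp_force: 5.5
```

>>> jog_arm --rows '[[[0,0,0.01],0],[[0,0,0],0]]'

```text
time: 11.5
tcp_pos: [0.5579, -0.2695, -0.033]
orientation: [0.0, 0.641, 0.768, -0.001]
force: [-10.7, 3.8, 26.1]
gripper_width: 0.997
grasp_force: 12.8
```

>>> jog_arm --rows '[[[0,0,0.01],0],[[0,0,0],0]]'

```text
time: 11.7
tcp_pos: [0.558, -0.2695, -0.0331]
orientation: [0.0, 0.641, 0.768, -0.001]
force: [-19.2, 5.2, 39.8]
gripper_width: 1.0
grasp_force: 20.0
```

The tips touch the bench at a reading of −0.033, so real tip z = reading + 0.033.

>>> jog_arm --rows '[[[0,0,-0.033],0],[[0,0,-0.1],0],[[0,0,0],0]]'

```text
time: 12.0
tcp_pos: [0.5594, -0.2698, -0.0147]
orientation: [0.001, 0.641, 0.768, 0.0]
force: [0.8, 0.6, 0.7]
gripper_width: 0.999
grasp_force: 0.0
```

>>> jog_arm --rows '[[[0,0,0],0],[[0,0,0],0],[[0,0,0],0],[[0,0,0],0],[[0,0,0],0],[[0,0,0],0],[[0,0,0],0],[[0,0,0],0],[[0,0,0],0],[[0,0,0],0]]' --hand 255 --newtons 15

```text
time: 13.0
tcp_pos: [0.5578, -0.2694, -0.017]
orientation: [-0.0, 0.641, 0.768, -0.0]
force: [-0.1, -0.1, -1.3]
gripper_width: 0.388
grasp_force: 15.0
```

>>> jog_arm --rows '[[[0,0,-0.05],0],[[0,0,-0.2],0],[[0,0,-0.2],0],[[0,0,-0.2],0],[[0,0,-0.2],0],[[0.15,0.05,0],0],[[0.26,0.085,0],0],[[0.26,0.085,0],0],[[0.26,0.085,0],0],[[0.26,0.085,0],0],[[0.26,0.085,0],0],[[0.26,0.085,0],0],[[0.15,0.05,0],0],[[0,0,0],-0.015],[[0,0,0],-0.02],[[0,0,0],-0.02],[[0,0,0],-0.02],[[0,0,0],-0.02],[[0,0,0],-0.02]]'

```text
time: 14.9
tcp_pos: [0.5977, 0.0215, 0.1109]
orientation: [-0.0, 0.325, 0.946, -0.0]
force: [-0.7, -0.5, -2.4]
gripper_width: 0.387
grasp_force: 15.0
```

>>> jog_arm --rows '[[[0,0,0],-0.02],[[0,0,0],-0.02],[[0,0,0],-0.02],[[0,0,0],-0.02],[[0,0,0],-0.02],[[0,0,0],-0.02],[[0,0,0],-0.02],[[0,0,0],-0.008],[[0,0,0],0],[[0,0,0],0]]'

```text
time: 15.9
tcp_pos: [0.5978, 0.0214, 0.1107]
orientation: [-0.0, -0.13, 0.992, -0.0]
force: [1.3, 0.2, -1.9]
gripper_width: 0.387
grasp_force: 15.0
```

```bash
cat >> h.py <<'E'
def goal(x,u):
    "reported TCP for flat-equivalent grip: x mm uphill of hub, grip-tip height u mm above hub z"
    p=np.load("hub.npy");return np.r_[p[:2]+x/1e3*np.array([np.cos(p[3]),np.sin(p[3])]),p[2]+u/1e3-.033]
E
python3 - <<'E'
from h import *
from workcell import readout
s=readout.sense();print(s["qpos"],s["gripper_width"],s["grasp_force"])
cmd(s,goal(-16.6,16+16+8),.2604+np.pi)
E
```

```text
[ 0.72058848  0.50104503 -1.08379267  1.65417253  0.4607058   1.26931666
  1.37742761] 0.38665858689462784 14.999352721497416
yaw now -2.8815523974045707 tcp [0.59776927 0.02138851 0.11071968]
shift [-0.0221  0.0563  0.1803]
turn -0.0001
```

>>> jog_arm --rows '[[[-0.022,0.056,0.06],0],[[0,0,0.06],0],[[0,0,0.06],0],[[0,0,0],0],[[0,0,0.027],0],[[0,0,0],0]]'

```text
time: 16.5
tcp_pos: [0.5988, 0.0303, 0.0791]
orientation: [-0.0, -0.13, 0.991, 0.0]
force: [-0.4, 1.3, -1.4]
gripper_width: 0.39
grasp_force: 15.0
```

>>> jog_arm --rows '[[[0,0,0.01],0],[[0,0,0.01],0],[[0,0,0],0]]' --newtons 8

```text
time: 16.8
tcp_pos: [0.5989, 0.0304, 0.0765]
orientation: [-0.0, -0.131, 0.991, -0.0]
force: [0.7, -0.1, -1.9]
gripper_width: 0.388
grasp_force: 8.0
```

>>> jog_arm --rows '[[[0,0,0.006],0],[[0.0055,0,0.0075],0],[[0.0055,0,0.0075],0],[[0.005,0,0.008],0],[[0.005,0,0.008],0],[[0,0,0],0]]'

```text
time: 17.4
tcp_pos: [0.5956, 0.0296, 0.0708]
orientation: [-0.0, -0.131, 0.991, 0.0]
force: [-0.5, -1.8, -1.0]
gripper_width: 0.392
grasp_force: 8.0
```

>>> jog_arm --rows '[[[0.004,0,0.0085],0],[[0.004,0,0.0085],0],[[0.0035,0,0.0087],0],[[0.0035,0,0.0087],0],[[0,0,0],0]]'

```text
time: 17.9
tcp_pos: [0.5934, 0.0291, 0.0656]
orientation: [-0.0, -0.131, 0.991, 0.0]
force: [-0.7, -1.2, -0.7]
gripper_width: 0.387
grasp_force: 8.0
```

>>> jog_arm --rows '[[[0.0027,0,0.009],0],[[0.0027,0,0.009],0],[[0,0,0],0]]'

```text
time: 18.2
tcp_pos: [0.593, 0.0291, 0.0634]
orientation: [0.0, -0.131, 0.991, 0.0]
force: [-2.5, -0.1, 4.1]
gripper_width: 0.393
grasp_force: 8.0
```

>>> jog_arm --rows '[[[0.0,0,0.007],0],[[0,0,0],0]]'

```text
time: 18.4
tcp_pos: [0.5933, 0.0291, 0.0626]
orientation: [0.0, -0.131, 0.991, 0.0]
force: [-2.2, -1.1, 5.0]
gripper_width: 0.391
grasp_force: 8.0
```

```bash
python3 - <<'E'
from h import *
import pickle
w=wristcap();pickle.dump(w,open("wt.pkl","wb"));print(w["tcp"])
u,v=proj(w,w["tcp"]+[0,0,.033])[0].round().astype(int);print(u,v)
p=w["pixels"][:,:,::-1][60:260,195:455]
cv2.imwrite("pics/wt.png",cv2.resize(p,None,fx=3,fy=3,interpolation=cv2.INTER_CUBIC))
E
```

```text
[0.59331602 0.02914641 0.06261098]
326 255
```

View pics/wt.png

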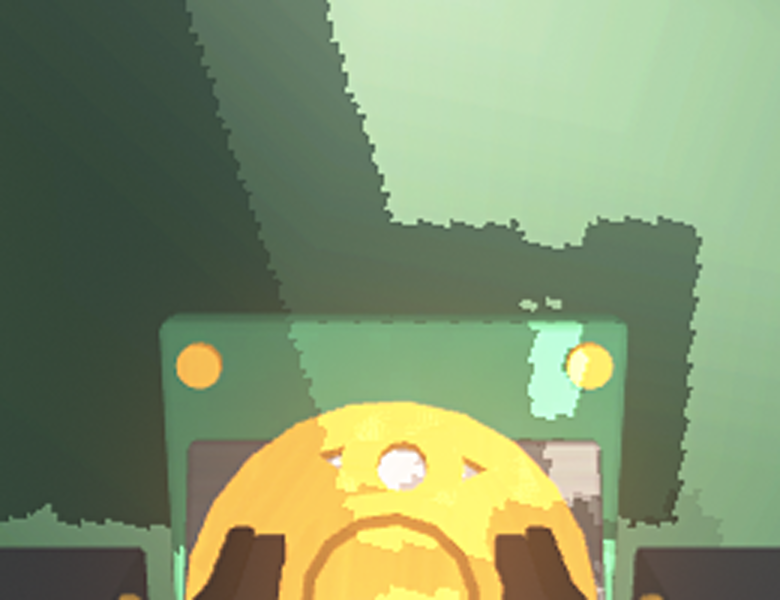

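The tilted cover is visible. The downhill hole is at crop (403,467), the disc's near edge at (392,402) and the sleeve rim's near edge at (392,515). Next I fit its tilt.

```bash
cat > fitc.py <<'E'
from h import *
from scipy.optimize import least_squares
hub=np.load("hub.npy");e=np.array([np.cos(hub[3]),np.sin(hub[3]),0]);l=np.array([-e[1],e[0],0]);Z=np.array([0,0,1.])
def fit(w,hole,edge,rim,prior=True):
    ob=np.array([hole,edge,rim],float)
    def axes(th):return np.cos(th)*e+np.sin(th)*Z, -np.sin(th)*e+np.cos(th)*Z
    def res(q):
        x,n=axes(q[3]);o=q[0]*e+q[1]*Z+q[2]*l+hub[:3]
        h=np.array([np.cos(3.02+q[4]),np.sin(3.02+q[4])])*.024
        P=proj(w,[o+h[0]*x+h[1]*l+.008*n,o-.0355*x+.008*n,o-.017*x+.032*n])
        G=o+.024*n-w["tcp"]-[0,0,.033+.008]   # nominal pivot on tool axis
        return np.r_[(P-ob)[:,1]/.7,(P-ob)[0,0]/.7,(P-ob)[1:,0]/2,(G@e)/.0015,(G@l)/.001,(G@Z)/.003]
    s=least_squares(res,[-.018,.005,0,.4,0],x_scale=[.001,.001,.001,.05,.05])
    return s,axes
E
python3 - <<'E'
from fitc import *
import pickle
w=pickle.load(open("wt.pkl","rb"))
f=lambda a,b:(a/3+195,b/3+60)
s,ax=fit(w,f(403,467),f(392,402),f(392,515));q=s.x
print("x,z,lat mm",(q[:3]*1e3).round(2),"tilt deg",np.degrees(q[3]),"turn err",q[4]);print(s.fun.round(2))
c,sn=np.cos(hub[4]),np.sin(hub[4])
print("in-plane uphill, normal mm",1e3*(c*q[0]+sn*q[1]),1e3*(-sn*q[0]+c*q[1]))
E
```

```text
x,z,lat mm [-13.16   5.68   0.15] tilt deg 17.819027593882083 turn err 0.044923868513551395
[ 0.48 -0.54 -0.2  -0.04  0.06  0.09  1.14 -0.05  0.53]
in-plane uphill, normal mm -9.537052369545593 10.702027199156053
```

>>> jog_arm --rows '[[[0.002,0,0.007],0],[[0,0,0],0]]'

```text
time: 18.65
tcp_pos: [0.5935, 0.0292, 0.0618]
orientation: [0.001, -0.131, 0.991, 0.0]
force: [-2.1, -0.7, 6.6]
gripper_width: 0.389
grasp_force: 8.0
```

>>> jog_arm --rows '[[[0.002,0,0.007],0],[[0,0,0],0]]'

```text
time: 18.85
tcp_pos: [0.5934, 0.0292, 0.0609]
orientation: [0.001, -0.131, 0.991, 0.0]
force: [-1.6, -0.1, 6.6]
gripper_width: 0.392
grasp_force: 8.0
```

All three stud tips now bear on the disc, since the force has levelled off at the grip's slip limit. That makes the cover parallel to the face. I'll tighten, lift slightly, and shift uphill into line.

>>> jog_arm --rows '[[[0,0,0],0],[[0,0,0],0],[[0.004,0,-0.012],0],[[-0.011,0,-0.005],0],[[-0.011,0,-0.005],0],[[-0.011,0,-0.005],0],[[-0.011,0,-0.005],0],[[-0.013,0,-0.007],0],[[0,0,0],0]]' --newtons 20

```text
time: 19.75
tcp_pos: [0.6003, 0.0309, 0.0659]
orientation: [0.0, -0.131, 0.991, 0.0]
force: [0.4, -0.3, -2.2]
gripper_width: 0.392
grasp_force: 20.0
```

```bash
python3 - <<'E'
from h import *
import pickle
w=wristcap();pickle.dump(w,open("wt2.pkl","wb"));print(w["tcp"])
p=w["pixels"][:,:,::-1][150:290,235:415]
cv2.imwrite("pics/wt2.png",cv2.resize(p,None,fx=4,fy=4,interpolation=cv2.INTER_CUBIC))
E
```

```text
[0.60029188 0.03093459 0.06592494]
```

View pics/wt2.png

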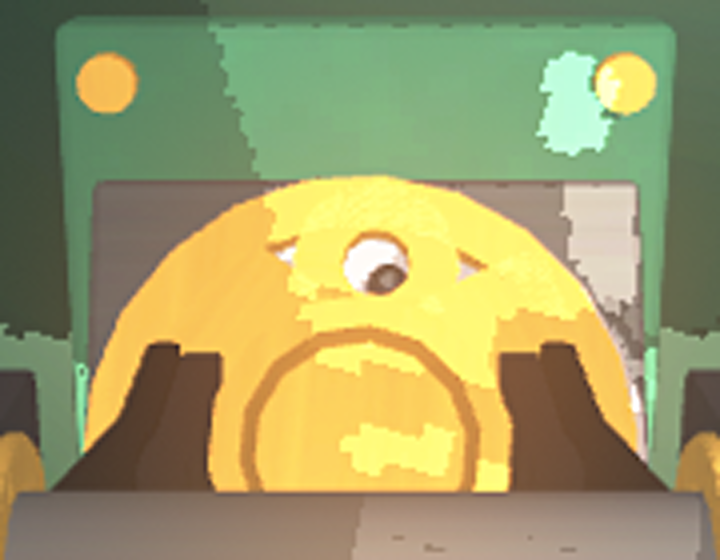

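```bash
python3 - <<'E'
from fitc import *
import pickle
w=pickle.load(open("wt2.pkl","rb"));p=hub
F=(R.from_euler('z',p[3])*R.from_euler('y',-p[4])).as_matrix()
for dz in(.0125,.014):
    h=np.array([.024*np.cos(3.02),.024*np.sin(3.02),0])
    T=proj(w,[hub[:3]+F@(h+[0,0,dz+.008]),hub[:3]+F@(h+[0,0,dz]),hub[:3]+F@(h+[0,0,.011]),hub[:3]+F@(h+[-.001,0,.011]),hub[:3]+F@(h+[0,.001,.011])])
    print(((T-[235,150])*4).round(1))
cmd(readout.sense(),None,.2604+np.pi) if 0 else None
E
```

```text
[[384.8 269.1]
 [383.7 276.2]
 [383.5 277.5]
 [383.5 270.2]
 [390.9 277.5]]
[[385.  267.6]
 [383.9 274.9]
 [383.5 277.5]
 [383.5 270.2]
 [390.9 277.5]]
```

The stud tip at (387,277) shows inside the hole centred at (376,263). A small correction is needed: 0.04 rad of turn, 0.5 mm sideways and 0.8 mm uphill. Then I go down along the normal.

>>> jog_arm --rows '[[[-0.005,0.0033,-0.0023],0.0064],[[0,0,0],0],[[-0.0042,0,0.0091],0],[[-0.0042,0,0.0091],0],[[-0.0042,0,0.0091],0],[[0,0,0],0]]' --newtons 12

```text
time: 20.4
tcp_pos: [0.6023, 0.0318, 0.0617]
orientation: [-0.0, -0.111, 0.994, 0.0]
force: [-0.8, -0.2, -3.7]
gripper_width: 0.387
grasp_force: 12.0
```

>>> jog_arm --rows '[[[-0.0042,0,0.0091],0],[[-0.0042,0,0.0091],0],[[0,0,0],0]]' --newtons 8

```text
time: 20.7
tcp_pos: [0.6036, 0.0322, 0.0591]
orientation: [-0.0, -0.111, 0.994, 0.0]
force: [0.7, 0.6, -2.6]
gripper_width: 0.393
grasp_force: 8.0
```

>>> jog_arm --rows '[[[-0.0042,0,0.0091],0],[[-0.0042,0,0.0091],0],[[0,0,0],0]]'

```text
time: 21.0
tcp_pos: [0.6048, 0.0324, 0.0564]
orientation: [-0.0, -0.111, 0.994, 0.0]
force: [0.3, -1.2, -2.3]
gripper_width: 0.394
grasp_force: 8.0
```

>>> jog_arm --rows '[[[-0.0042,0,0.0091],0],[[-0.0042,0,0.0091],0],[[0,0,0],0]]'

```text
time: 21.3
tcp_pos: [0.6064, 0.0325, 0.0544]
orientation: [0.0, -0.111, 0.994, -0.0]
force: [-1.6, -2.0, 3.8]
gripper_width: 0.391
grasp_force: 8.1
```

>>> jog_arm --rows '[[[-0.0028,0,0.006],0],[[-0.0028,0,0.006],0],[[0,0,0],0]]'

```text
time: 21.6
tcp_pos: [0.607, 0.0327, 0.0533]
orientation: [-0.0, -0.111, 0.994, -0.0]
force: [-6.6, -3.5, 13.8]
gripper_width: 0.39
grasp_force: 14.2
```

>>> jog_arm --rows '[[[0,0,0],0],[[0,0,0],0],[[0,0,0],0],[[0,0,0],0],[[0,0,0],0],[[0,0,0],0]]' --hand 60

```text
time: 22.2
tcp_pos: [0.607, 0.0332, 0.052]
orientation: [0.0, -0.111, 0.994, 0.0]
force: [0.8, 0.1, -0.7]
gripper_width: 0.752
grasp_force: 0.0
```

>>> jog_arm --rows '[[[0,0,0],0],[[0,0,-0.1],0],[[0,0,-0.2],0],[[0,0,-0.2],0],[[0,0,0],0],[[0,0,0],0]]' --hand 0

```text
time: 22.8
tcp_pos: [0.6075, 0.033, 0.1284]
orientation: [0.001, -0.111, 0.994, -0.0]
force: [0.8, 0.0, -0.4]
gripper_width: 0.999
grasp_force: 0.0
```

```bash
python3 - <<'E'
from h import *
import pickle
from workcell import readout
w=wristcap();pickle.dump(w,open("ws.pkl","wb"))
p=np.load("hub.npy")
F=(R.from_euler('z',p[3])*R.from_euler('y',-p[4])*R.from_euler('z',p[5]-p[3])).as_matrix();A=np.arange(0,6.29,.4)
print("disc pred",proj(w,p[:3]+(F@[0,0,.008])),"mouth",proj(w,p[:3]+F@[0,0,.032]))
cmd(readout.sense(),(.471,.154,.06),None)
E
```

```text
disc pred [[325.40941242 215.27449957]] mouth [[324.81514176 210.61077414]]
yaw now -2.9199268141211148 tcp [0.60686671 0.03273787 0.127271  ]
shift [0.7059 0.9879 0.4481]
```

>>> jog_arm --rows '[[[0.141,0.198,0],0],[[0.141,0.198,0],0],[[0.141,0.198,0],0],[[0.141,0.198,0],0],[[0.141,0.198,0],0],[[0,0,0.22],0],[[0,0,0.22],0],[[0,0,0],0],[[0,0,0],0]]'

```text
time: 23.75
tcp_pos: [0.4704, 0.1547, 0.0611]
orientation: [-0.001, -0.111, 0.994, 0.0]
force: [0.2, 0.0, 0.8]
gripper_width: 0.996
grasp_force: 0.0
```

```bash
python3 - <<'E'
from h import *
import pickle
from workcell import readout
w=wristcap();pickle.dump(w,open("wr1.pkl","wb"));print(w["tcp"])
p=np.load("hub.npy");s=pickle.load(open("ws.pkl","rb"))["pixels"][:,:,::-1]
a=cv2.resize(s[160:270,255:395],None,fx=5,fy=5,interpolation=cv2.INTER_CUBIC)[:,:400*2]
u,v=proj(w,(.471,.154,.01))[0].round().astype(int);print(u,v)
b=cv2.resize(w["pixels"][v-25:v+25,u-25:u+25,::-1],None,fx=5,fy=5,interpolation=cv2.INTER_CUBIC)
cv2.imwrite("pics/a.png",a);cv2.imwrite("pics/r1.png",b)
# blob of ring
hsv=cv2.cvtColor(w["pixels"],cv2.COLOR_RGB2HSV)
for nm,m in(("nongreen",(np.abs(hsv[...,0].astype(int)-68)>25)&(hsv[...,2]>60)),):
    m=m.astype(np.uint8)[v-40:v+40,u-40:u+40];n,l,st,ce=cv2.connectedComponentsWithStats(m)
    for i in range(1,n):
        if st[i,4]>60:print(st[i]+[u-40,v-40,0,0,0],ce[i]+[u-40,v-40])
E
```

```text
[0.47042006 0.15471856 0.06108037]
324 208
[308 190  34  35 839] [324.05363528 207.25268176]
```

```bash
python3 - <<'E'
from h import *
import pickle
from workcell import readout
w=pickle.load(open("wr1.pkl","rb"))
g=back(w,(324.5,207),.008);print(g)
cmd(readout.sense(),(*g[:2],.0047-.033),None)
a=cv2.imread("pics/a.png");b=cv2.imread("pics/r1.png")
im=np.zeros((550,800,3),np.uint8);im[:550,:700]=a[:550,:700];im[:250,550:800]=b
cv2.imwrite("pics/m.png",im)
E
```

```text
[0.47098909 0.15411995 0.008     ]
yaw now -2.919526427797882 tcp [0.47131407 0.15495548 0.06194252]
shift [ 0.0034 -0.0055  0.6016]
```

View pics/m.png

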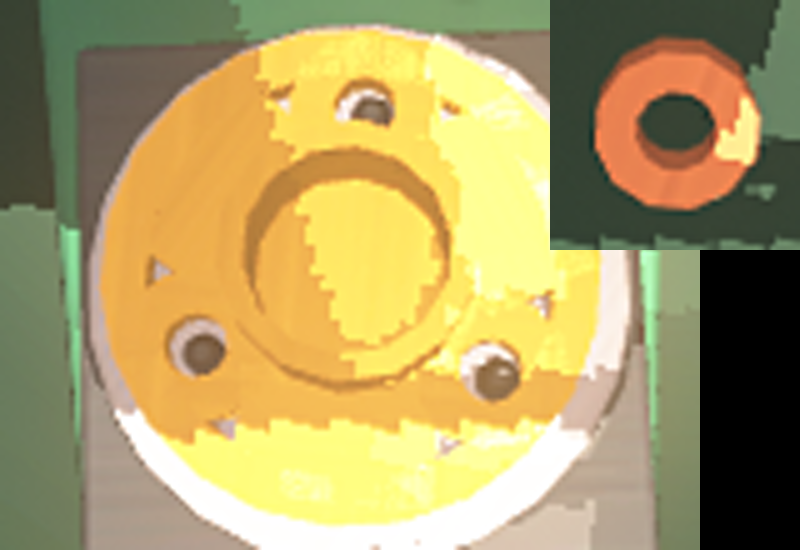

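All three studs show through the holes, at crop (370,108), (203,353) and (493,378). The normal travel of 11.5 mm matches the 11 mm stud height, so the cover is seated flush. The copper ring in the inset is directly below the gripper.

>>> jog_arm --rows '[[[0.0034,-0.0055,0.2],0],[[0,0,0.2],0],[[0,0,0.15],0],[[0,0,0.05],0],[[0,0,0],0],[[0,0,0],0]]'

```text
time: 24.4
tcp_pos: [0.4719, 0.1541, -0.0274]
orientation: [0.001, -0.111, 0.994, 0.0]
force: [0.9, -0.2, -0.2]
gripper_width: 1.002
grasp_force: 0.0
```

>>> jog_arm --rows '[[[0,0,0],0],[[0,0,0],0],[[0,0,0],0],[[0,0,0],0],[[0,0,0],0],[[0,0,0],0],[[0,0,0],0],[[0,0,0],0],[[0,0,0],0],[[0,0,0],0],[[0,0,0],0],[[0,0,0],0]]' --hand 255 --newtons 10

```text
time: 25.6
tcp_pos: [0.4707, 0.1536, -0.0289]
orientation: [-0.0, -0.111, 0.994, 0.0]
force: [0.1, 0.6, -0.1]
gripper_width: 0.264
grasp_force: 10.0
```

>>> jog_arm --rows '[[[0,0,-0.1],0],[[0,0,-0.25],-0.0062],[[0,0,-0.3],0],[[0,0,-0.3],0],[[0,0,-0.1],0],[[0,0,0],0],[[0,0,0],0]]'

```text
time: 26.3
tcp_pos: [0.4705, 0.153, 0.1282]
orientation: [-0.0, -0.13, 0.992, -0.0]
force: [-0.2, 0.9, -0.9]
gripper_width: 0.263
grasp_force: 10.0
```

```bash
python3 - <<'E'
from h import *
from workcell import readout
s=readout.sense();cmd(s,goal(-13.5,65),.2604+np.pi)
E
```

```text
yaw now -2.881310386146867 tcp [0.47053619 0.15304934 0.12819727]
shift [-0.6365 -1.0101  0.1309]
turn -0.0
```

>>> jog_arm --rows '[[[-0.127,-0.202,0],0],[[-0.127,-0.202,0],0],[[-0.127,-0.202,0],0],[[-0.127,-0.202,0],0],[[-0.128,-0.202,0],0],[[0,0,0.15],0],[[0,0,0.13],0],[[0,0,0],0],[[0,0,0],0]]'

```text
time: 27.2
tcp_pos: [0.601, 0.0322, 0.0855]
orientation: [-0.001, -0.131, 0.991, 0.0]
force: [0.1, 0.1, 0.3]
gripper_width: 0.266
grasp_force: 10.0
```

```bash
python3 - <<'E'
from h import *
from workcell import readout
s=readout.sense();cmd(s,goal(-13.5,34.5),None)
E
```

```text
yaw now -2.879843028024646 tcp [0.60102223 0.03223914 0.08549927]
shift [-0.0033 -0.0081  0.0488]
```

>>> jog_arm --rows '[[[-0.0033,-0.008,0.02],0],[[0,0,0.015],0],[[0,0,0.0138],0],[[0,0,0],0],[[0,0,0],0]]'

```text
time: 27.7
tcp_pos: [0.6029, 0.0307, 0.0795]
orientation: [0.0, -0.13, 0.992, -0.0]
force: [0.1, -0.4, 1.7]
gripper_width: 0.264
grasp_force: 10.0
```

```bash
python3 - <<'E'
from h import *
from workcell import readout
s=readout.sense();cmd(s,goal(-13.5,34.5),None);print(s["force"])
w=wristcap();p=np.load("hub.npy");cv2.imwrite("pics/wr.png",w["pixels"][:,:,::-1])
# compare drop target in top camera
E
```

```text
yaw now -2.880891733424517 tcp [0.60288874 0.0306995  0.07953039]
shift [0.0062 0.0051 0.009 ]
[ 0.14957476 -0.41892954  1.67980062]
```

>>> jog_arm --rows '[[[0,0,0],0],[[0,0,0],0]]'

```text
time: 27.95
tcp_pos: [0.6029, 0.0307, 0.0794]
orientation: [0.0, -0.13, 0.992, -0.0]
force: [-0.5, -0.7, 1.9]
gripper_width: 0.268
grasp_force: 10.0
```

>>> jog_arm --rows '[[[0,0,-0.01],0],[[0.007,0.005,0],0],[[0,0,0],0],[[0,0,0.007],0],[[0,0,0.007],0],[[0,0,0],0],[[0,0,0],0]]'

```text
time: 28.65
tcp_pos: [0.6015, 0.0312, 0.0786]
orientation: [-0.0, -0.13, 0.992, 0.0]
force: [-0.6, 0.6, 1.1]
gripper_width: 0.268
grasp_force: 10.0
```

>>> jog_arm --rows '[[[0,0,0],0],[[0,0,0],0],[[0,0,0],0],[[0,0,0],0],[[0,0,-0.1],0],[[0,0,-0.2],0],[[0,0,-0.1],0],[[0,0,0],0],[[0,0,0],0]]' --hand 60

```text
time: 29.55
tcp_pos: [0.6017, 0.031, 0.1387]
orientation: [0.0, -0.13, 0.992, -0.0]
force: [-0.3, 0.2, -1.1]
gripper_width: 0.764
grasp_force: 0.0
```

```bash
cat > chk.py <<'E'
from h import *
w=wristcap();p=np.load("hub.npy")
F=(R.from_euler('z',p[3])*R.from_euler('y',-p[4])).as_matrix()
px=cv2.cvtColor(w["pixels"],cv2.COLOR_RGB2LAB)
for z in(.013,.018,.023,.028):
    c=proj(w,p[:3]+F@[0,0,z])[0]
    print(z,c.round(1))
# coarse colour map around mouth
u,v=proj(w,p[:3]+F@[0,0,.03])[0].round().astype(int);print(w["tcp"],u,v)
for r in range(v-24,v+30,3):print(r,' '.join("%3d,%3d,%3d"%tuple(w["pixels"][r,q]) for q in range(u-24,u+25,6)))
E
python3 chk.py
```

```text
0.013 [325.8 218.3]
0.018 [325.9 217.4]
0.023 [325.9 216.6]
0.028 [325.9 215.7]
[0.60166067 0.03098994 0.1387095 ] 326 215
191 242,181, 83 246,188, 83 245,188, 83 255,231,102 255,233,102 255,239,104 255,235,105 255,255,155 255,247,112
194 245,186, 85 245,187, 84 245,186, 85 255,236,103 251,193, 85 255,235,103 255,236,105 255,255,156 255,235,102
197 245,186, 83 244,184, 82 246,185, 83 211,147, 67 212,150, 71 212,147, 69 255,237,103 255,255,154 255,236,106
200 245,188, 83 244,184, 82 198,139, 67 222,154, 72 254,204, 90 211,148, 71 204,140, 68 255,235,105 255,238,108
203 246,189, 86 246,188, 86 199,129, 68 209,120, 75 236,149, 83 239,168, 81 207,146, 70 255,237,105 255,249,112
206 242,183, 84 197,138, 66 195,118, 71 222,133, 79 254,177,105 252,161, 97 218,131, 80 255,255,159 255,249,114
209 243,183, 83 195,138, 65 225,134, 80 200,122, 71 208,125, 75 216,130, 77 217,131, 77 248,182, 82 255,251,118
212 245,185, 83 244,180, 81 223,134, 79 235,143, 85 254,175,104 253,170,100 250,161, 98 198,136, 65 255,255,140
215 245,188, 85 251,195, 87 227,137, 81 229,139, 82 253,175,104 253,171,103 245,1
[... 338 characters left out ...]
, 93 255,255,162 255,243,112
227 249,195, 89 249,195, 88 250,201, 91 250,200, 91 255,245,114 255,245,115 251,202, 90 255,242,113 255,241,112
230 249,195, 90 249,198, 89 249,199, 91 250,200, 91 255,244,112 250,196, 88 255,244,112 255,249,121 255,244,113
233 249,195, 87 245,185, 85 247,194, 88 248,195, 88 250,197, 89 255,247,114 255,245,113 249,194, 87 255,255,255
236 253,212, 92 255,255,205 217,150, 72 248,195, 88 248,194, 88 253,208, 93 252,200, 88 253,211, 89 191,157,131
239 255,254,131 255,255,138 255,255,156 226,165, 73 219,147, 69 233,172, 76 255,255,138 255,255,135 154,117, 80
242 255,254,131 255,255,140 255,255,140 255,255,183 255,255,170 255,255,152 255,254,133 255,255,136 173,133,101
```

```bash
python3 - <<'E'
from h import *
w=wristcap();a=w["pixels"].astype(float)
for r in range(192,244):
    s=''
    for q in range(300,352):
        R_,G,B=a[r,q]
        g=G/R_; 
        s+= ('#' if R_<170 else ('o' if R_<215 else ('c' if R_<242 else 'C'))) if (g<.70 and B/R_>.345) else ('.' if R_>238 else ',')
    print(r,s)
E
```

```text
192 ....................................................
193 ....................................................
194 ....................................................
195 ....................................................
196 ..................,,,,,,,,,,,,,.....................
197 ................,,,,,,,,,,,,,,,,,,..................
198 ...............,,,,,,,,,,,,,,,,,,,,,................
199 .............,,,,,,,,,,,,,,,,,,,,,,,,...............
200 ............,,,,,,,,,,,,,,,,,,,,,,,,,,..............
201 ...........,,,,,,,,,,,.......,,,,,,,,,,.............
202 ..........,,,,,,,,..............,,,,,,,,............
203 ..........,,,,,,,,.................,,,,,,...........
204 .........,,,,,,occooooooooccccc.....,,,,,,..........
205 ........,,,,oooooooooocccccccooococcc,,,,,,.........
206 ........,,ooooooooooccCCCCC..CCccccccccc,,,.........
207 .......,,ooooooooooccCCCCC..CCCCCcccccccco,.........
208 .......,oooooooooooocCCCCCC.CcccCccccccccco,........
209 ......,,,oooooooooooooccccCCCcccccccccccccc,........
210 ......,,,oooccccccoooccccoooccocccccccccccc,........
211 ......,,,oooc
[... 1163 characters left out ...]
................
232 ,......,............................................
233 ,,......,.........................................,,
234 ,.......,,......................................,,,,
235 ,........,,.............................,,.......,,,
236 ...........,,..........................,........,,,,
237 ............,,,......................,.........,,,,,
238 ..............,,,.................,,...........,,,,,
239 .................,,,..........,,,,,............,,,,,
240 ....................,,,,,,,,,,,,,..............,,,,,
241 .......................,........................,,,,
242 ................................................,,,,
243 .................................................,,,
```

The colour map shows the copper ring standing on edge in the bore. Its side face covers rows 211–225 and its end face rows 204–210. I'll work out where its top is so I can tip it over with the closed fingers.

```bash
python3 - <<'E'
from h import *
from workcell import readout
w=wristcap();p=np.load("hub.npy")
F=(R.from_euler('z',p[3])*R.from_euler('y',-p[4])).as_matrix()
Rm=cv2.Rodrigues(w["rvec"])[0];o=-Rm.T@w["tvec"]
ob=F.T@(o-p[:3])
for nm,uv in(("bore down rim",(326,203)),("bore wall top",(326,196)),("topD",(326,210.5)),("topU",(326,225.5)),("faceL",(326,204)),("bore up",(326,240)),("left",(309,215)),("right",(343,215)),("boreL",(306,215)),("boreR",(345,215))):
    d=F.T@(Rm.T@np.linalg.inv(w["mtx"])@np.r_[uv,1.])
    print(nm,[tuple((1e3*(ob+d*(z-ob[2])/d[2]))[:2].round(1))for z in(.018,.026,.030,.032,.034,.036)])
s=readout.sense();cmd(s,goal(-13.5,34.5),None)
E
```

```text
bore down rim [(np.float64(-11.3), np.float64(0.2)), (np.float64(-10.0), np.float64(0.1)), (np.float64(-9.4), np.float64(0.1)), (np.float64(-9.0), np.float64(0.1)), (np.float64(-8.7), np.float64(0.1)), (np.float64(-8.4), np.float64(0.1))]
bore wall top [(np.float64(-16.4), np.float64(0.2)), (np.float64(-14.9), np.float64(0.2)), (np.float64(-14.2), np.float64(0.1)), (np.float64(-13.8), np.float64(0.1)), (np.float64(-13.5), np.float64(0.1)), (np.float64(-13.1), np.float64(0.1))]
topD [(np.float64(-5.9), np.float64(0.2)), (np.float64(-4.8), np.float64(0.1)), (np.float64(-4.2), np.float64(0.1)), (np.float64(-3.9), np.float64(0.1)), (np.float64(-3.6), np.float64(0.1)), (np.float64(-3.4), np.float64(0.1))]
topU [(np.float64(4.8), np.float64(0.2)), (np.float64(5.6), np.float64(0.1)), (np.float64(6.0), np.float64(0.1)), (np.float64(6.2), np.float64(0.1)), (np.float64(6.4), np.float64(0.1)), (np.float64(6.6), np.float64(0.1))]
faceL [(np.float64(-10.6), np.float64(0.2)), (np.float64(-9.3), np.float64(0.1)), (np.float64(-8.7), np.float64(0.1)), (np.float64(-8.3), np.float64(0.1)), (np.float64(
[... 651 characters left out ...]
), (np.float64(-0.9), np.float64(11.5)), (np.float64(-0.6), np.float64(11.4)), (np.float64(-0.4), np.float64(11.3))]
boreL [(np.float64(-2.7), np.float64(-14.0)), (np.float64(-1.6), np.float64(-13.6)), (np.float64(-1.1), np.float64(-13.4)), (np.float64(-0.9), np.float64(-13.3)), (np.float64(-0.6), np.float64(-13.2)), (np.float64(-0.4), np.float64(-13.1))]
boreR [(np.float64(-2.7), np.float64(13.7)), (np.float64(-1.7), np.float64(13.2)), (np.float64(-1.1), np.float64(13.0)), (np.float64(-0.9), np.float64(12.9)), (np.float64(-0.6), np.float64(12.8)), (np.float64(-0.4), np.float64(12.6))]
yaw now -2.8808941266026387 tcp [0.60100107 0.03094707 0.13765391]
shift [-6.100e-03  1.000e-04  3.965e-01]
```

>>> jog_arm --rows '[[[0.08,0,0],0],[[0.037,0,0],0],[[0,0,0],0],[[0,0,0],0],[[0,0,0],0],[[0,0,0],0],[[0,0,0],0],[[0,0,0],0],[[0,0,0],0],[[0,0,0],0]]' --hand 255

```text
time: 30.7
tcp_pos: [0.5847, 0.0267, 0.1387]
orientation: [0.0, -0.13, 0.992, 0.0]
force: [0.1, -0.8, -0.1]
gripper_width: 0.019
grasp_force: 0.0
```

```bash
python3 - <<'E'
from h import *
from workcell import readout
s=readout.sense();print(s["gripper_width"]);cmd(s,goal(-31.2,26.5),.2604+np.pi);cmd(s,goal(-15.7,31.3))
w=wristcap();a=w["pixels"].astype(int)
print(proj(w,w["tcp"]+[0,0,.033]))
for r in range(230,275,4):print(r,''.join('#' if a[r,q].max()<75 else '.' for q in range(284,370)))
E
```

```text
0.018975559223616798
yaw now -2.880801169085359 tcp [0.58467068 0.02670682 0.13865053]
shift [ 0.     -0.0005  0.4565]
turn 0.0001
yaw now -2.880801169085359 tcp [0.58467068 0.02670682 0.13865053]
shift [-0.1033 -0.0005  0.4245]
[[325.82428363 255.23572167]]
230 ......................................................................................
234 ......................................................................................
238 ......................................................................................
242 ......................................................................................
246 ......................................................................................
250 ......................................................................................
254 ......................................................................................
258 ......................#...............................................................
262 ###.....................#.............#...............................................
266 #####.#.........#.......#.............#...............................................
270 #############.###.......###...........#...............................................
274 ...............#......................................................................
```

>>> jog_arm --rows '[[[0,0,0.15],0],[[0,0,0.15],0],[[0,0,0.1],0],[[0,0,0.056],0],[[0,0,0],0],[[0,0,0],0]]'

```text
time: 31.35
tcp_pos: [0.585, 0.0269, 0.0709]
orientation: [0.0, -0.13, 0.992, 0.0]
force: [-0.3, -0.0, 0.7]
gripper_width: 0.006
grasp_force: 0.0
```

>>> jog_arm --rows '[[[-0.01,0,-0.003],0],[[-0.01,0,-0.003],0],[[-0.01,0,-0.003],0],[[-0.01,0,-0.003],0],[[-0.01,0,-0.003],0],[[0,0,0],0]]'

```text
time: 31.95
tcp_pos: [0.5921, 0.0287, 0.0726]
orientation: [0.0, -0.13, 0.992, 0.0]
force: [-0.1, -0.7, 0.6]
gripper_width: 0.008
grasp_force: 0.3
```

>>> jog_arm --rows '[[[-0.01,0,-0.003],0],[[-0.01,0,-0.003],0],[[-0.01,0,-0.003],0],[[-0.01,0,-0.003],0],[[-0.01,0,-0.003],0],[[-0.003,0,0],0],[[0,0,0],0]]'

```text
time: 32.65
tcp_pos: [0.5994, 0.0307, 0.0747]
orientation: [-0.0, -0.13, 0.992, 0.0]
force: [-1.7, -0.4, 0.1]
gripper_width: 0.005
grasp_force: 0.4
```

>>> jog_arm --rows '[[[0,0,-0.1],0],[[0,0,-0.2],0],[[-0.013,0,-0.12],0],[[0,0,0],0],[[0,0,0],0],[[0,0,0],0],[[0,0,0],0],[[0,0,0],0]]' --hand 0

```text
time: 33.45
tcp_pos: [0.6011, 0.0311, 0.1372]
orientation: [-0.0, -0.13, 0.992, 0.0]
force: [-0.7, -0.1, -0.4]
gripper_width: 0.649
grasp_force: 0.0
```

```bash
cat > map.py <<'E'
from h import *
w=wristcap();a=w["pixels"].astype(float);print(w["tcp"])
for r in range(194,246,1):
    s=''
    for q in range(296,356):
        R_,G,B=a[r,q]
        if R_-B<45: s+='S' if R_>150 else 's'
        elif G/R_<.70 and B/R_>.345: s+='#' if R_<170 else ('o' if R_<215 else ('c' if R_<242 else 'C'))
        else: s+='.' if R_>238 else ','
    print(r,s)
E
python3 map.py
```

```text
[0.60105848 0.03109957 0.13716724]
194 ............................................................
195 ............................................................
196 ............................,,,,,...........................
197 .....................,,,,,,,,,,,,,,,........................
198 ...................,,,,,,,,,,,,,,,,,,,,.....................
199 ..................,,,,,,,,,,,,.c,,,,,,,,....................
200 ................,,,,,,,CCC.......C.,,,,,,...................
201 ...............,,,,,,CCC..........CCC,,,,,..................
202 ..............,,,,,,,CCC..............C,,,,.................
203 ..............,,,,ccccc................CC,,,................
204 .............,,,,,ccccc..................,,,,...............
205 ............,,,,ccccccc..................C,,,,..............
206 ............,,,,ccccccccc.................C,,,..............
207 ...........,,,,cccccccccc..................,,,,.............
208 ..........,,,,,ccccccccccCc,,o,cCC.........C,,,.............
209 ..........,,,,ccccccccccco,,,,,,,cC.........C,,,............
210 ..........,,,,ccccccc
[... 1614 characters left out ...]
..,,..............................,,.....,SSSSS,,c
236 ,,,,..........,............................,,,.....SS,,,,,S,
237 ,,.............,.........................,,.......,S,,,,,,,S
238 ,................,,....................,,.........S,,,,,,,,,
239 ...................,,,............................,S,,,,,,,,
240 ......................,,..........,,,,............,S,,,,,,,,
241 ........................,,,,,,,,,,................,S,,,,,,,,
242 ...................................................,,,,,,,,,
243 ....................................................,,,,,,,,
244 .....................................................,,,,,,.
245 ............................................................
```

The copper ring now lies flat in the bore: a circle over rows 199–233 with its hole centred at about (326,215). Next is the steel ring.

>>> jog_arm --rows '[[[-0.123,0.233,0],0],[[-0.123,0.233,0],0],[[-0.123,0.233,0],0],[[-0.123,0.233,0],0],[[-0.123,0.233,0],0],[[0,0,0.25],0],[[0,0,0.25],0],[[0,0,0],0],[[0,0,0],0]]'

```text
time: 34.4
tcp_pos: [0.6453, 0.2236, 0.063]
orientation: [-0.001, -0.13, 0.992, 0.0]
force: [0.1, 0.1, 1.4]
gripper_width: 1.001
grasp_force: 0.0
```

```bash
python3 - <<'E'
from h import *
from workcell import readout
w=wristcap();print(w["tcp"])
u,v=proj(w,(.645,.224,.008))[0].round().astype(int);print(u,v)
a=w["pixels"].astype(int)[v-30:v+30,u-35:u+35]
for r in range(0,60,2):print(r+v-30,''.join('S' if p[0]>p[1]-3 and p.max()>60 else ('g' if p[1]>p[0]+12 else '.') for p in a[r,::1]))
E
```

```text
[0.6453167  0.22355756 0.06296464]
326 205
175 gggggggggggggggggggggggggggggggggggggggggggggggggggggggggggggggggggggg
177 gggggggggggggggggggggggggggggggggggggggggggggggggggggggggggggggggggggg
179 gggggggggggggggggggggggggggggggggggggggggggggggggggggggggggggggggggggg
181 gggggggggggggggggggggggggggggggggggggggggggggggggggggggggggggggggggggg
183 gggggggggggggggggggggggggggggggggggggggggggggggggggggggggggggggggggggg
185 gggggggggggggggggggggggggggggggggggggggggggggggggggggggggggggggggggggg
187 gggggggggggggggggggggggggggggggggggggggggggggggggggggggggggggggggggggg
189 ggggggggggggggggggggggggggggggggg......ggggggggggggggggggggggggggggggg
191 ggggggggggggggggggggggggggg.SSSSSSSSSSSSSS..gggggggggggggggggggggggggg
193 gggggggggggggggggggggggg.SSSSSSSSSSSSSSSSSSSSSgggggggggggggggggggggggg
195 gggggggggggggggggggggg.SSSSSSSSSSSSSSSSSSSSSSSS.gggggggggggggggggggggg
197 gggggggggggggggggggggSSSSSSSSSSSSSSSSSSSSSSSSSSS.ggggggggggggggggggggg
199 gggggggggggggggggggg.SSSSSSSSSSSSSSSSSSSSSSSSSSSSSgggggggggggggggggggg
201 ggggggggggggggggggg.SSSSSSSSSSSS..ggg.SSSSSSSSSSSS.ggggggggggggggggggg
203 ggg
[... 492 characters left out ...]
SSSSSgggggggggggggggggggg
217 ggggggggggggggggggggggSSSSSSSSSSSSSSSSSSSSSSSSSSSggggggggggggggggggggg
219 ggggggggggggggggggggggg.SSSSSSSSSSSSSSSSSSSSSS.ggggggggggggggggggggggg
221 ggggggggggggggggggggggggg.SSSSSSSSSSSSSSSSSS.ggggggggggggggggggggggggg
223 gggggggggggggggggggggggggggggg.SSSSSSSS...gggggggggggggggggggggggggggg
225 gggggggggggggggggggggggggggggggggggggggggggggggggggggggggggggggggggggg
227 gggggggggggggggggggggggggggggggggggggggggggggg.ggggggggggggggggggggggg
229 gggggggggggggggggggggggggggggggggggggggggggggggggggggggggggggggggggggg
231 gggggggggggggggggggggggggggggggggggggggggggggggggggggggggggggggggggggg
233 gggggggggggggggggggggggggggggggggggggggggggggggggggggggggggggggggggggg
```

```bash
python3 - <<'E'
from h import *
from workcell import readout
w=wristcap()
g=back(w,(325.7,206.5),.008);print(g)
cmd(readout.sense(),(*g[:2],.006-.033),None)
E
```

```text
[0.64721765 0.22441815 0.008     ]
yaw now -2.8813748979416647 tcp [0.64657281 0.2242405  0.06504346]
shift [-2.900e-03 -4.000e-04  6.136e-01]
```

>>> jog_arm --rows '[[[-0.003,0,0.2],0],[[0,0,0.2],0],[[0,0,0.15],0],[[0,0,0.06],0],[[0,0,0],0],[[0,0,0],0],[[0,0,0],0]]'

```text
time: 35.2
tcp_pos: [0.6471, 0.2245, -0.0267]
orientation: [0.001, -0.13, 0.992, 0.0]
force: [0.1, 0.5, -0.3]
gripper_width: 1.0
grasp_force: 0.0
```

>>> jog_arm --rows '[[[0,0,0],0],[[0,0,0],0],[[0,0,0],0],[[0,0,0],0],[[0,0,0],0],[[0,0,0],0],[[0,0,0],0],[[0,0,0],0],[[0,0,0],0],[[0,0,0],0],[[0,0,0],0],[[0,0,0],0]]' --hand 255 --newtons 10

```text
time: 36.4
tcp_pos: [0.6459, 0.2239, -0.0288]
orientation: [-0.0, -0.13, 0.992, 0.0]
force: [0.3, -0.1, -0.8]
gripper_width: 0.265
grasp_force: 10.0
```

>>> jog_arm --rows '[[[0,0,-0.1],0],[[0,0,-0.25],0],[[0,0,-0.3],0],[[0,0,-0.3],0],[[0,0,-0.1],0],[[0.121,-0.23,0],0],[[0.121,-0.23,0],0],[[0.121,-0.23,0],0],[[0.121,-0.23,0],0],[[0.121,-0.23,0],0],[[0,0,0.1],0],[[0,0,0],0],[[0,0,0],0],[[0,0,0],0]]'

```text
time: 37.8
tcp_pos: [0.603, 0.0358, 0.1145]
orientation: [0.0, -0.131, 0.991, 0.0]
force: [0.2, -0.1, 0.1]
gripper_width: 0.266
grasp_force: 10.0
```

```bash
python3 - <<'E'
from h import *
from workcell import readout
s=readout.sense();cmd(s,goal(-14.2,34.5),.2604+np.pi)
w=wristcap();T=w["T"]
for x in(.011,.012,.013,.014):
    for z in(.0042,-.0058):print(x,z,proj(w,(T@[x,0,-.033+z,1])[:3])[0].round(1),end=' ')
print()
a=w["pixels"].astype(int)
for r in range(216,262):print(r,a[r,320].tolist(),a[r,326].tolist(),a[r,332].tolist())
E
```

```text
yaw now -2.878371919198215 tcp [0.60297726 0.03578545 0.11453476]
shift [ 0.0205 -0.0276  0.2423]
turn 0.0004
0.011 0.0042 [325.8 231.3] 0.011 -0.0058 [325.9 238.7] 0.012 0.0042 [325.8 229.4] 0.012 -0.0058 [325.9 236.7] 0.013 0.0042 [325.8 227.5] 0.013 -0.0058 [325.9 234.7] 0.014 0.0042 [325.8 225.6] 0.014 -0.0058 [325.9 232.7] 
216 [255, 242, 109] [255, 176, 111] [254, 180, 111]
217 [255, 238, 107] [234, 132, 84] [254, 180, 111]
218 [255, 238, 105] [210, 124, 70] [254, 180, 111]
219 [255, 238, 105] [252, 194, 91] [254, 180, 111]
220 [255, 238, 108] [255, 245, 112] [254, 180, 112]
221 [255, 238, 109] [255, 244, 111] [254, 180, 111]
222 [255, 238, 109] [255, 242, 110] [255, 182, 111]
223 [255, 239, 110] [249, 192, 88] [255, 182, 111]
224 [255, 240, 108] [249, 193, 87] [255, 182, 111]
225 [244, 179, 83] [250, 197, 88] [255, 182, 111]
226 [245, 186, 85] [252, 195, 93] [255, 181, 113]
227 [246, 187, 86] [238, 149, 87] [255, 182, 116]
228 [246, 188, 87] [234, 136, 88] [255, 183, 116]
229 [246, 188, 87] [236, 135, 86] [255, 178, 113]
230 [248, 187, 87] [236, 137, 91] [255, 179, 113]
231 [2
[... 885 characters left out ...]
, 179, 169] [205, 178, 166] [204, 176, 164]
249 [205, 177, 168] [205, 166, 140] [207, 178, 167]
250 [203, 153, 117] [242, 175, 76] [206, 177, 168]
251 [255, 208, 86] [248, 190, 85] [213, 181, 164]
252 [255, 255, 138] [248, 190, 88] [245, 189, 98]
253 [255, 255, 136] [255, 220, 97] [249, 190, 85]
254 [255, 255, 135] [254, 218, 92] [248, 190, 87]
255 [255, 255, 140] [254, 218, 93] [247, 190, 87]
256 [255, 255, 138] [254, 219, 96] [246, 189, 87]
257 [255, 254, 135] [254, 218, 96] [246, 192, 89]
258 [255, 254, 137] [245, 182, 83] [247, 192, 88]
259 [255, 255, 139] [253, 207, 90] [248, 190, 86]
260 [255, 255, 138] [255, 255, 144] [240, 178, 100]
261 [255, 255, 139] [255, 255, 141] [172, 145, 138]
```

>>> jog_arm --rows '[[[0.0245,-0.0276,0.06],0],[[0,0,0.08],0],[[0,0,0.05],0],[[0,0,0],0],[[0,0,0],0],[[0,0,0],0]]'

```text
time: 38.45
tcp_pos: [0.6005, 0.0291, 0.0855]
orientation: [0.0, -0.13, 0.992, 0.0]
force: [0.1, 0.1, 0.1]
gripper_width: 0.27
grasp_force: 10.0
```

```bash
python3 - <<'E'
from h import *
from workcell import readout
s=readout.sense();cmd(s,goal(-14.8,34.5),None)
E
```

```text
yaw now -2.8806959079510466 tcp [0.60050408 0.02911841 0.08553586]
shift [-0.0032  0.0112  0.049 ]
```

>>> jog_arm --rows '[[[-0.003,0.0112,0.0],0],[[0,0,0],0],[[0,0,0.015],0],[[0,0,0.015],0],[[0,0,0.01],0],[[0,0,0.009],0],[[0,0,0],0],[[0,0,0],0],[[0,0,0],0]]'

```text
time: 39.35
tcp_pos: [0.6003, 0.0306, 0.078]
orientation: [0.0, -0.13, 0.992, 0.0]
force: [0.1, 0.7, -0.4]
gripper_width: 0.268
grasp_force: 10.0
```

>>> jog_arm --rows '[[[0,0,0],0],[[0,0,0],0],[[0,0,0],0],[[0,0,0],0],[[0,0,-0.1],0],[[0,0,-0.2],0],[[-0.01,0,-0.1],0],[[0,0,0],0],[[0,0,0],0]]' --hand 60

```text
time: 40.25
tcp_pos: [0.6019, 0.0309, 0.138]
orientation: [0.0, -0.13, 0.992, -0.0]
force: [-0.4, 0.1, -0.4]
gripper_width: 0.761
grasp_force: 0.0
```

```bash
sed -i 's/R_-B<45/R_-B<70/' map.py; python3 map.py
```

```text
[0.6018856  0.03086953 0.13799304]
194 ............................................................
195 ......................,.,,oo,,,,,o,.........................
196 .....................,,,,,,SSSSSSS,,o,......................
197 ...................,,,SSSSSSSSSSSSSSS,,o....................
198 ..................,,,SSSSSSSSSSSSSSSSSSS,...................
199 ................,,,,SSSSSSSSSSSSSSSSSSSSSo..................
200 ...............,,,SSSSSSSSSSSSSSSSSSSSSSSS,.................
201 ...............o,SSSSSSSSSSSSSSSSSSSSSSSSSS,................
202 ..............,,SSSSSSSSSSSSSSSSSSSSSSSSSSS,o...............
203 .............,,SSSSSSSSSSSSSSSSSSSSSSSSSSSSS,,..............
204 ............,,,SSSSSSSSSSSSSSSSSSSSSSSSSSSSSS,,.............
205 ............,,SSSSSSSSSSSSSSSSSSSSSSSSSSSSSSSS,.............
206 ...........,,,SSSSSSSSSSSSS,,,o,SSSSSSSSSSSSSS,,............
207 ...........o,,SSSSSSSSSSS,o,o,,o,ccSSSSSSSSSSS,,............
208 ..........,,,SSSSSSSSSSS,occC..Ccoo,SSSSSSSSSS,o............
209 ..........,,,SSSSSSSSSS,o.........c,SSSSSSSSSS.o,...........
210 ..........,,SSSSSSSSS
[... 1614 characters left out ...]
.....,,..........................,.,.....SSSSSSSSS
236 ,,...........S..,,,.....................,,,.......SSSSSS,,SS
237 ...............S..,,,..................,,.........SSSS,,,,,,
238 ................S....,,,...........,,,,............SSS,,SSSS
239 ..................SS....,,,,,,,,,,,,,,....S........SSS,,SSSS
240 ...................S......,,,,..........S.S........SSSS,SSSS
241 .....................S.........S....S...............SSSSSSSs
242 .................................S...........S.......,SSSS,,
243 .......................................................,,,..
244 ............................................S...............
245 ......,...................................................SS
```

The steel ring lies flat and round over the copper one, with its hole open down to the bore floor. The gripper is clear, so I'm handing in.

```bash
python3 -c "
from workcell import ctrl
print(ctrl.hand_in())"
```

```text
the job is handed in; nothing more can be done
None
```

I seated the cover on the barrel studs, dropped both rings into its sleeve as one flat column, did not touch the bell, arbor or case, and handed in at about 40 s; the hand-in returned no verdict.

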